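# Snap the grille onto the extension loudspeaker

### The arm

A 7-joint arm with a two-finger parallel gripper is mounted at the origin on the work surface. World frame = base frame: x ahead of the robot, y to its left, z up, the work surface at z = 0. Lengths are in m, angles in degrees, forces in N, time in s.
With the tool pointing down it reaches from about 0.425 to 0.8 m from the base axis. Payload 8.3 kg.
Tool frame: the origin (TCP) lies at the very end of the fingers, on their centre line; the grasp point (between the pads) lies 19 mm behind it; z points along the fingers, y is the line along which they close (so a half turn about z gives the same grasp; the last joint's range is limited). The gripper opens to 85 mm and grips with 20 to 120 N. Pads are 22 mm wide; open, the fingers measure 114 mm over their backs; the gripper's body (76 mm by 85 mm) begins 54 mm behind the grasp point. The pads swing forward as they close: fully open they stand 13 mm farther back than shut.
Start: joints at [-77.057, 21.967, 0.94, 78.501, -0.361, 79.538, -2.664], TCP at [0.178, 0.599, 0.231] pointing down, gripper open.
Joint ranges: [-169.22, 169.22], [-14.56, 117.87], [-87.37, 89.26], [10.42, 133.3], [-82.24, 262.24], [0.94, 117.77], [-172.7, 172.7]. Speed limits (degrees/s): [136.94, 136.94, 172.46, 172.46, 180, 180, 180].

### API

Orientations are given as [roll, pitch, yaw] about the fixed x, y, z axes, in that order (R = Rz(yaw) Ry(pitch) Rx(roll)).
In Python, from rig import r gives the robot as it stands.
- The arm moves only by the tool drive_tool, never from a script. Its arguments are lists of equal length, an entry for each row: "jaw": the closure, from -1 (fully open) to 1 (shut), so that 0 is half open; "slide": the shift along the tool's x, y, z in mm, a list of three; "yaw": the turn about the tool's z in degrees. In form: {"jaw": [jaw, ...], "slide": [[dx, dy, dz], ...], "yaw": [yaw, ...]}. A call has 1 to 20 rows; each row is the pose to reach, as a shift and turn from the pose commanded when the call began, along the tool's axes at that moment; what a row does not reach only later rows make up. A row lasts 1/8 s, in which the tool goes at most 62.5 mm and 10.7 degrees, less where a joint would pass 70% of its speed; a pose out of reach is approached as far as the arm can. A call with a gripper value outside its range is refused whole. The fingers move at their own pace and stop on an object; "grip_force" is the grip in N (left out, the last holds). Time passes only in rows, so rows that repeat a pose let the fingers close. It gives the time, the measured TCP pose, the force, the opening and the grip force at its end, in the units of the state.
- r.state(): the state, without advancing time (a new reading comes with each control period).
- r.read_camera(name): name is "scene" or "side" or "wrist"; returns (picture, depth): 420x560x3 uint8, red, green, blue; 420x560 float32, m along the optical axis (not along the pixel's ray), 0 where there is no reading.
- r.camera_info(name): a dict with "mtx" (3x3 intrinsics, pixels), "origin" and "rotation" of the camera in the world. Camera axes: x right, y down, z forward; pixel columns grow to the right and rows downward; lengths in m; the calibration is good to about 2 mm. The wrist camera is an equidistant fisheye: a pixel r from the principal point sees the ray r / f radians off the axis. A picture is of the moment at which its call begins: read the wrist's pose just before it. camera_info takes no time and is no camera call; for the wrist camera it gives the pose at the moment of the call.
- r.close_job(): hands the job in; it is judged then, once.
The state is a dict: "time_s": time; "qpos": joint angles; "joint_vel": joint speeds; "joint_efforts": joint torques, N m; "ee_pos": TCP position; "tool_rot": TCP orientation; "wrist_force": force on the tool from outside, world axes, zero at the start; "moment": the same for the moment, N m; "opening": opening from 0.0 (shut) to 1.0 (fully open); "finger_force": force on a finger pad.
Only numpy, scipy, OpenCV 4.12 (cv2) and the standard library are available. Lean on these libraries where they do the work, as an engineer would, in place of code of your own. Each camera call takes 0.05 s, during which the arm holds its last target. There are 200 camera calls.

### The job

The extension loudspeaker lies on its back with its round push-on grille set in place but not yet fastened. With closed fingertips press the three ears of the grille rim down one at a time, working round, until each has clicked and the grille sits level and fully home. Press on the ears only: do not push on the thin wire mesh, do not pick up or pull off the grille, and leave everything else on the desk where it is.

Things in the scene. Friction and masses are not known exactly. Their poses are not given: they have to be found in the camera images.
- speaker: Grey loudspeaker cabinet, 160 x 160 x 75 mm, fixed, lying on its back so that its flat front face (the baffle) looks up, 75 mm above the desk. Origin at the centre of its underside, on the desk; z up. It may stand turned. A sprung socket for each grille stud is sunk in the baffle straight below each ear.
- grille: Loose round black grille on the speaker: flat ring 5 mm thick, radii 47 and 62 mm, with three round ears 24 mm across on a 66 mm radius, 120 degrees apart; a 3 mm boss and a ball stud under each. Origin: centre of the ring's underside; z up. At the start level, studs resting in the mouths of their sockets, origin 86.5 mm above the desk; fully home 78 mm (a 3 mm gap under the ring stays).
- ear1 (a point): Centre of the flat top of an ear, the place to press; 66 mm from the grille's centre along its +y axis. 91.5 mm above the desk at the start, 83 mm fully home. Pressed straight down it snaps through at 8 to 12 N after about 5 mm, meets a hard stop at 8.5 mm and stays down. The grille is rigid: while others are up, a clicked ear may stand 1 mm high and the grille leans up to 6 degrees.
- ear2 (a point): Same, the ear 120 degrees counterclockwise (seen from above) from ear1.
- ear3 (a point): Same, the ear 120 degrees clockwise (seen from above) from ear1.
- mesh: Thin dark wire mesh that fills the ring's opening, radius 47 mm, part of the grille; its surface lies 3 mm below the top of the rim. Origin as the grille's. It dents: more than 3 N on it fails the job.
- valve: Bystander, leave it alone. Radio valve of smoked glass on a black base, standing, 40 mm across, 100 mm high. Origin under its centre.
- lamp: Bystander, leave it alone. Small frosted glass pilot lamp standing on its brass bayonet cap, 21 mm across, 38 mm high. Origin under its centre.
- jack_plug: Bystander, leave it alone. Chrome jack plug lying on its side, 80 mm long, 17 mm thick. Origin on the desk below the front of its barrel.
- headset_cup: Bystander, leave it alone. Black bakelite headset cup lying face down, 72 mm across, 36 mm high. Origin under its centre.
- screwdriver: Bystander, leave it alone. Screwdriver lying on the desk, 160 mm long. Origin under its middle.
- crystal_can: Bystander, leave it alone. Metal crystal can, 32 x 22 x 24 mm with its two pins up. Origin under its centre.
- test_board: Fixed, not part of the job. Brown test board, 80 x 120 mm, with a bayonet valve socket; 34 mm high. Origin under its centre.
Mind the look-alikes: they are no part of the job. Of the things shaped like the grille, the black one is meant.

How it is judged:
By the outcome, as a careful person would: the job done as asked, in the order asked, and still so for the second after the job is handed in, with the robot touching nothing.
It also fails if it takes over 45 s, if anything falls off the work surface, if the arm or the gripper's body presses on something with over 40 N, if the wrist force passes 120 N, or if a joint passes its speed limit or range.

## Working session

There is one attempt and no reset: what is moved stays moved. The work goes in short steps, Python scripts to look and compute and a tool call to move; the robot and the scene stay as the last step left them, time stands still between calls to the robot, and variables do not carry over. Pictures are saved under pics/ and viewed, at most 10 in all, crops included, and the job is handed in when it is done.

Besides the shell and the picture viewer there is one more tool, called after "Call:" in YAML: its name, and indented under it one key for each argument. drive_tool: Moves the arm, as the interface text tells. Its arguments: {"type":"object","properties":{"jaw":{"type":"array","items":{"type":"number"}},"slide":{"type":"array","items":{"type":"array","items":{"type":"number"}}},"yaw":{"type":"array","items":{"type":"number"}},"grip_force":{"type":"number"}},"required":["jaw","slide","yaw"]}

```bash
mkdir -p pics; ls; python3 - <<'E'
from rig import r
import cv2,numpy as np
s=r.state();print(s)
for n in("scene","side"):
    im,d=r.read_camera(n);cv2.imwrite(f"pics/{n}0.png",im[:,:,::-1]);np.save(f"pics/{n}0.npy",d);print(n,r.camera_info(n))
E
```

```text
pics
{'time_s': 0.0, 'qpos': array([-77.05699034,  22.01705703,   0.93712142,  78.56208361,
        -0.36011713,  79.53684644,  -2.66496188]), 'joint_vel': array([-0.10552854, -0.05794816, -0.05669644, -0.00426598, -0.14797245,
        0.00341255, -0.13757564]), 'joint_efforts': array([-6.62175262e-04, -6.27618814e+01,  8.43506176e-01, -3.71811998e+01,
        1.64071651e-02,  1.41526863e-02,  5.72770682e-05]), 'ee_pos': array([0.17781783, 0.59864746, 0.23025296]), 'tool_rot': array([-1.79886874e+02,  2.56049153e-03,  1.63457145e+02]), 'wrist_force': array([-0.22319809, -0.22093273,  0.56702257]), 'moment': array([0.03844146, 0.01085142, 0.03927079]), 'finger_force': 0.0, 'opening': 1.0016268595216502}
scene {'mtx': array([[445.18456482,   0.        , 282.3797546 ],
       [  0.        , 445.18456482, 213.98678611],
       [  0.        ,   0.        ,   1.        ]]), 'origin': array([ 1.10932126, -0.1790744 ,  0.6566778 ]), 'rotation': array([-1.32318362e+02, -7.46889311e-02,  6.98952073e+01])}
side {'mtx': array([[541.84622496,   0.        , 283.2804342 ],
       [  0.        , 541.84622496, 208.23445427],
       [  0.        ,   0.        ,   1.        ]]), 'origin': array([0.45172862, 0.92944189, 0.63594591]), 'rotation': array([-121.82385076,   -0.17986618, -174.19041341])}
```

View pics/scene0.png

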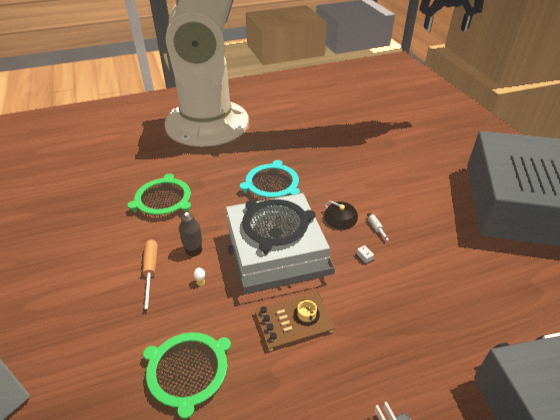

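View pics/side0.png

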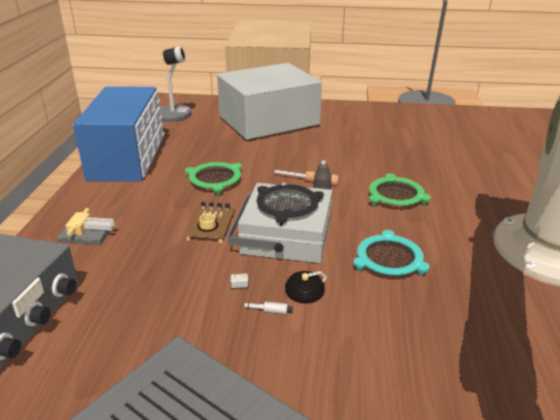

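The scene view shows one black grille, on the grey speaker at about (275,222), and the side view shows it at about (288,202). The green and cyan ones lying on the desk are the look-alikes. I'll confirm this in an enlarged crop.

```bash
python3 - <<'E'
import cv2,numpy as np
a=cv2.imread("pics/scene0.png")[190:270,225:325];b=cv2.imread("pics/side0.png")[170:250,240:340]
c=np.hstack([cv2.resize(x,(400,320),interpolation=cv2.INTER_CUBIC) for x in(a,b)])
cv2.imwrite("pics/crop0.png",np.clip(c*1.6,0,255).astype(np.uint8))
E
cat > h.py <<'E'
import numpy as np
from scipy.spatial.transform import Rotation as Ro
def RT(i):return Ro.from_euler('xyz',i["rotation"],degrees=True).as_matrix(),np.array(i["origin"])
def plane(i,u,v,z):
    R,o=RT(i);k=i["mtx"];d=R@np.array([(u-k[0,2])/k[0,0],(v-k[1,2])/k[1,1],1]);return o+d*(z-o[2])/d[2]
E
```

```text
(no output)
```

View pics/crop0.png

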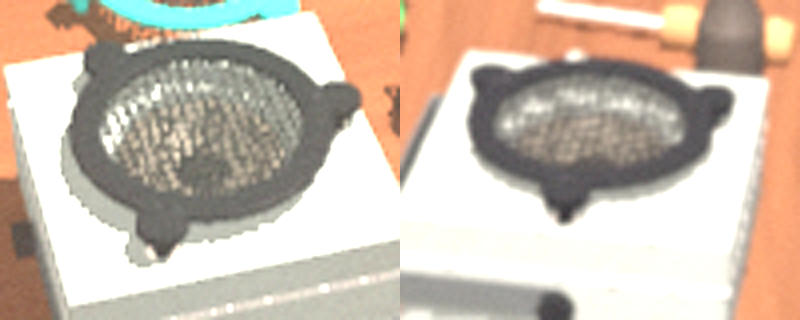

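The crop confirms the black grille on the speaker. Its ears are near scene px (251,205), (310,215), (265,245) and side px (262,190), (319,195), (282,217).

```bash
python3 - <<'E'
from rig import r
from h import *
import cv2
from scipy.optimize import least_squares
P={"scene":[(251,205),(310,215),(265,245)],"side":[(262.5,190),(319,195),(281.5,216.5)]}
for n in P:
    i=r.camera_info(n);p=np.array([plane(i,u,v,.0915) for u,v in P[n]]);c=p.mean(0)
    print(n,c.round(4));
    for q in p: print(q.round(4),np.linalg.norm((q-c)[:2]).round(4),np.degrees(np.arctan2(*(q-c)[[1,0]])).round(1))
    im=cv2.imread(f"pics/{n}0.png");d=np.load(f"pics/{n}0.npy");v,u=np.mgrid[:420,:560];k=i["mtx"];R,o=RT(i)
    X=np.stack([(u-k[0,2])/k[0,0]*d,(v-k[1,2])/k[1,1]*d,d],-1)@R.T+o
    m=(np.linalg.norm(X[:,:,:2]-c[:2],axis=2)<.085)&(abs(X[:,:,2]-.0915)<.006)&(im.max(2)<75)
    Y=X[m];rad=np.linalg.norm(Y[:,:2]-c[:2],axis=1)
    print(m.sum(),np.median(Y[:,2]))
    def f(t):
        g=Y[:,:2]-t[:2];rr=np.linalg.norm(g,axis=1)
        dist=np.maximum(rr-.062,.047-rr)
        for j in range(3):
            a=np.radians(t[2]*100+120*j);dist=np.minimum(dist,np.linalg.norm(g-.066*np.array([np.cos(a),np.sin(a)]),axis=1)-.012)
        return np.maximum(dist,0)
    a0=np.degrees(np.arctan2(*(p[1]-c)[[1,0]]))
    s=least_squares(f,[c[0],c[1],a0/100],loss='soft_l1',f_scale=.002);print("fit",s.x.round(4),s.cost)
E
```

```text
scene [0.5403 0.0162 0.0915]
[ 0.4818 -0.013   0.0915] 0.0654 -153.5
[0.5471 0.0828 0.0915] 0.067 84.2
[ 0.592  -0.0214  0.0915] 0.0639 -36.0
1030 0.09132556122305319
fit [0.5356 0.0173 0.8527] 0.0007515862930595734
side [0.5334 0.0256 0.0915]
[ 0.5875 -0.0084  0.0915] 0.0639 -32.1
[ 0.4734 -0.0006  0.0915] 0.0654 -156.4
[0.5392 0.0858 0.0915] 0.0605 84.5
799 0.08924422893069128
fit [ 0.5354  0.0179 -1.5468] 0.000104841804244256
```

Call:
drive_tool:
  jaw: [1,1,1,1,1,1,1,1,1,1,1,1,1,1,1,1]
  slide:
    - [-45,-36,0]
    - [-90,-72,0]
    - [-135,-107,0]
    - [-180,-142,0]
    - [-225,-178,0]
    - [-270,-213,0]
    - [-315,-249,0]
    - [-360,-284,0]
    - [-405,-320,0]
    - [-450,-355,0]
    - [-495,-391,0]
    - [-495,-391,0]
    - [-495,-391,20]
    - [-495,-391,40]
    - [-495,-391,40]
    - [-495,-391,40]
  yaw: [0,0,0,0,0,0,0,0,0,0,0,0,0,0,0,0]
  grip_force: 60

```text
time_s: 2.1
ee_pos: [0.5411, 0.0838, 0.1919]
tool_rot: [180.0, 0.0, 163.5]
wrist_force: [-0.4, 0.2, -0.0]
opening: 0.001
finger_force: 0.0
```

```bash
python3 - <<'E'
from rig import r
import cv2
s=r.state();print(s["time_s"],s["ee_pos"],s["tool_rot"],s["wrist_force"],s["opening"]);
i=r.camera_info("wrist");im,d=r.read_camera("wrist");print(i);cv2.imwrite("pics/w1.png",im[:,:,::-1])
im,d=r.read_camera("scene");cv2.imwrite("pics/s1.png",im[:,:,::-1])
E
```

```text
2.1 [0.54114999 0.08384805 0.19190904] [1.79984412e+02 1.00991390e-02 1.63494263e+02] [-0.37086166  0.15548542 -0.00519216] 0.0006435105285744989
{'mtx': array([[325.1922621 ,   0.        , 274.55082077],
       [  0.        , 325.1922621 , 209.60663968],
       [  0.        ,   0.        ,   1.        ]]), 'origin': array([0.47144444, 0.10461306, 0.33398969]), 'rotation': array([ 1.63468725e+02, -5.51279756e-02,  7.34674067e+01])}
```

View pics/w1.png

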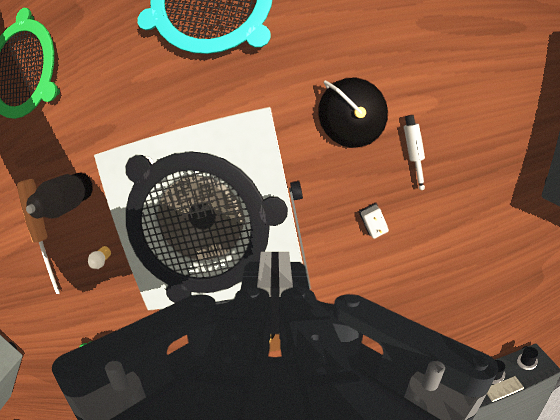

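The wrist view shows the ears at about (138,167), (274,210) and (178,292), with the shut fingertips at (275,272).

```bash
cat >> h.py <<'E'
def fish(i,u,v,z):
    R,o=RT(i);k=i["mtx"];x=np.array([u-k[0,2],v-k[1,2]]);q=np.linalg.norm(x);t=q/k[0,0]
    d=R@np.array([*(x/q*np.sin(t)),np.cos(t)]);return o+d*(z-o[2])/d[2]
E
python3 - <<'E'
from rig import r
from h import *
i=r.camera_info("wrist")
for u,v in[(138,167),(274,210),(178,292)]:print(fish(i,u,v,.0915))
print("centre by ring edge",[fish(i,u,v,.0915)[:2].round(4) for u,v in [(127,222),(269,222),(200,152),(200,292)]])
print("tips",fish(i,275,265,.192))
E
```

```text
[ 0.47584692 -0.01034214  0.0915    ]
[0.54124634 0.08366722 0.0915    ]
[ 0.58997551 -0.02016861  0.0915    ]
centre by ring edge [array([ 0.5159, -0.0388]), array([0.5496, 0.0771]), array([0.4811, 0.0429]), array([ 5.948e-01, -2.000e-04])]
tips [0.53931532 0.08476128 0.192     ]
```

Call:
drive_tool:
  jaw: [1,1,1,1,1,1,1,1,1,1,1,1,1]
  slide:
    - [0,2,40]
    - [0,2,80]
    - [0,2,92]
    - [0,2,96]
    - [0,2,98]
    - [0,2,100]
    - [0,2,102]
    - [0,2,104]
    - [0,2,105]
    - [0,2,106]
    - [0,2,107]
    - [0,2,108]
    - [0,2,108]
  yaw: [0,0,0,0,0,0,0,0,0,0,0,0,0]

```text
time_s: 3.82
ee_pos: [0.5418, 0.0853, 0.0837]
tool_rot: [180.0, 0.0, 163.5]
wrist_force: [-1.6, 1.0, 6.1]
opening: -0.001
finger_force: 2.8
```

Call:
drive_tool:
  jaw: [1,1,1,1]
  slide:
    - [0,0,1]
    - [0,0,2]
    - [0,0,2.5]
    - [0,0,2.5]
  yaw: [0,0,0,0]

```text
time_s: 4.32
ee_pos: [0.5421, 0.0853, 0.0832]
tool_rot: [179.9, 0.0, 163.4]
wrist_force: [-9.4, -0.5, 24.3]
opening: 0.002
finger_force: 12.1
```

Call:
drive_tool:
  jaw: [1,1,1,1,1,1,1,1]
  slide:
    - [0,0,-20]
    - [0,0,-45]
    - [-20,-22,-45]
    - [-40,-44,-45]
    - [-60,-66,-45]
    - [-78,-88,-45]
    - [-78,-88,-45]
    - [-78,-88,-45]
  yaw: [0,0,0,0,0,0,0,0]

```text
time_s: 5.32
ee_pos: [0.5909, -0.0207, 0.1253]
tool_rot: [-180.0, -0.1, 163.5]
wrist_force: [0.9, -0.6, 0.0]
opening: -0.001
finger_force: 0.0
```

```bash
python3 - <<'E'
from rig import r
import cv2,numpy as np
i=r.camera_info("wrist");im,d=r.read_camera("wrist")
b,_=r.read_camera("side")
cv2.imwrite("pics/w2.png",np.hstack([cv2.resize(im[60:340,60:340],(400,400)),cv2.resize(b[150:270,220:340],(400,400))])[:,:,::-1])
E
```

```text
(no output)
```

View pics/w2.png

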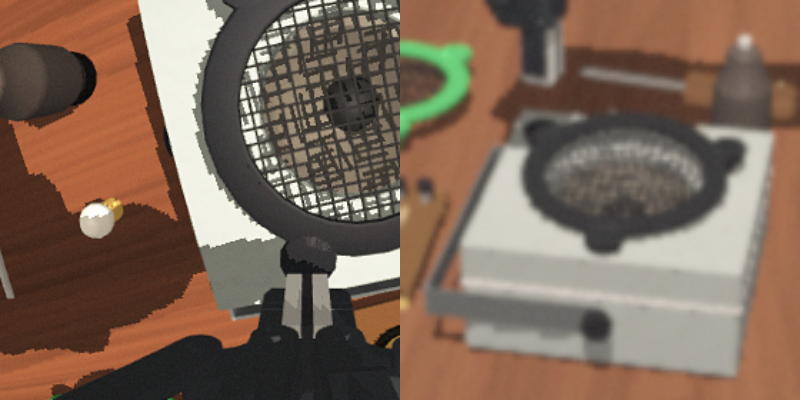

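The left half of the picture shows the fingertips above the second ear, at (307,265). In the right half, the first ear at (605,235) sits down.

Call:
drive_tool:
  jaw: [1,1,1,1,1,1,1,1,1,1,1,1]
  slide:
    - [0,0,20]
    - [0,0,28]
    - [0,0,31]
    - [0,0,33]
    - [0,0,35]
    - [0,0,37]
    - [0,0,39]
    - [0,0,41]
    - [0,0,42.5]
    - [0,0,44]
    - [0,0,45]
    - [0,0,45]
  yaw: [0,0,0,0,0,0,0,0,0,0,0,0]

```text
time_s: 6.92
ee_pos: [0.5921, -0.0216, 0.0834]
tool_rot: [179.9, 0.1, 163.4]
wrist_force: [-8.3, -0.5, 21.5]
opening: -0.002
finger_force: 10.7
```

Call:
drive_tool:
  jaw: [1,1,1,1,1,1,1,1]
  slide:
    - [0,0,-20]
    - [0,0,-45]
    - [30,-6,-45]
    - [60,-12,-45]
    - [90,-18,-45]
    - [115,-24,-45]
    - [115,-24,-45]
    - [115,-24,-45]
  yaw: [0,0,0,0,0,0,0,0]

```text
time_s: 7.92
ee_pos: [0.4749, -0.0114, 0.126]
tool_rot: [180.0, 0.0, 163.5]
wrist_force: [0.6, 0.4, 0.0]
opening: -0.004
finger_force: 0.0
```

```bash
python3 - <<'E'
from rig import r
import cv2,numpy as np
im,d=r.read_camera("wrist")
b,_=r.read_camera("scene")
cv2.imwrite("pics/w3.png",np.hstack([cv2.resize(im[100:380,140:420],(400,400)),cv2.resize(b[170:290,210:330],(400,400))])[:,:,::-1])
E
```

```text
(no output)
```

View pics/w3.png

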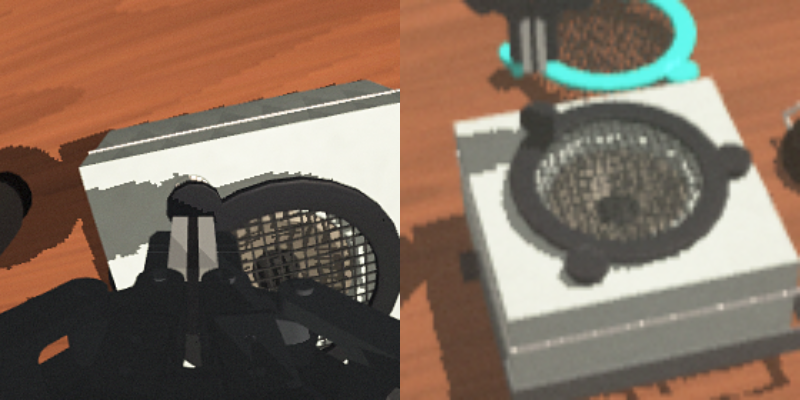

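In the left half the fingertips are above the third ear at (192,205), clear of the mesh. In the right half the other two ears look down.

Call:
drive_tool:
  jaw: [1,1,1,1,1,1,1,1,1,1,1,1]
  slide:
    - [0,0,20]
    - [0,0,28]
    - [0,0,31]
    - [0,0,33]
    - [0,0,35]
    - [0,0,37]
    - [0,0,39]
    - [0,0,41]
    - [0,0,42.5]
    - [0,0,44]
    - [0,0,45]
    - [0,0,45]
  yaw: [0,0,0,0,0,0,0,0,0,0,0,0]

```text
time_s: 9.52
ee_pos: [0.4746, -0.0114, 0.0827]
tool_rot: [179.9, 0.0, 163.4]
wrist_force: [-11.6, 0.0, 27.0]
opening: -0.006
finger_force: 13.3
```

Call:
drive_tool:
  jaw: [1,1,1,1,1,1,1]
  slide:
    - [0,0,-20]
    - [0,0,-60]
    - [0,0,-100]
    - [0,0,-140]
    - [0,0,-160]
    - [0,0,-160]
    - [0,0,-160]
  yaw: [0,0,0,0,0,0,0]

```text
time_s: 10.4
ee_pos: [0.4739, -0.0115, 0.2397]
tool_rot: [-180.0, -0.1, 163.5]
wrist_force: [-0.4, -0.1, -0.5]
opening: -0.0
finger_force: 0.0
```

```bash
python3 - <<'E'
from rig import r
from h import *
import cv2
for n in("scene","side"):
    i=r.camera_info(n);im,d=r.read_camera(n);d0=np.load(f"pics/{n}0.npy");v,u=np.mgrid[:420,:560];k=i["mtx"];R,o=RT(i)
    X=np.stack([(u-k[0,2])/k[0,0]*d,(v-k[1,2])/k[1,1]*d,d],-1)@R.T+o
    for e in[(.5409,.0835),(.590,-.0201),(.4758,-.0105)]:
        c=np.array(e);m=(np.linalg.norm(X[:,:,:2]-c,axis=2)<.010)&(im.max(2)<75)&(X[:,:,2]<.11)
        print(n,e,m.sum(),np.median(X[m][:,2]).round(4))
    m=(np.linalg.norm(X[:,:,:2]-[.5355,.0175],axis=2)<.2)&(X[:,:,2]>.07)&(X[:,:,2]<.11)&(im.max(2)<75)
    rr=np.linalg.norm(X[:,:,:2]-[.5355,.0175],axis=2);q=X[m&(rr>.049)&(rr<.061)]
    A=np.c_[q[:,:2]-[.5355,.0175],np.ones(len(q))];print("plane slope,z",np.linalg.lstsq(A,q[:,2],rcond=None)[0])
E
```

```text
scene (0.5409, 0.0835) 5 0.0834
scene (0.59, -0.0201) 7 0.0822
scene (0.4758, -0.0105) 1 0.0848
plane slope,z [ 0.0007259  -0.00213625  0.08272293]
side (0.5409, 0.0835) 54 0.0814
side (0.59, -0.0201) 27 0.0806
side (0.4758, -0.0105) 26 0.0808
plane slope,z [0.00144657 0.0038787  0.08095657]
```

The rim is level to within about 0.2°, with its top at about 83 mm, so the grille is fully home. All three ears stopped hard at about 83 mm, and the robot is clear.

```bash
python3 -c "
from rig import r
print(r.close_job())"
```

```text
the job is handed in; nothing more can be done
None
```

I pressed the three ears of the black grille down in turn, each to its hard stop at about 83 mm. Afterwards the cameras showed the rim level and fully home, and I handed the job in at about 10.5 s.

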